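# Turn the field board over in the coach's ring binder

### The job

The coach's ring binder lies open on the red shelf, with its stiff field board lying plain white side up on the right-hand pages (right as the robot sees it, -y). With the fingertips or the outside of the fingers only, push the board up from under its yellow tab, turn it over the rings and press it down flat on the left-hand pages so that the green field faces up, then take the hand away. Do not pinch the board, do not flick or slam it, do not lift or shove the binder, and leave the bails, the coaster and the basket of balls where they are.

Things in the scene. Friction and masses are not known exactly. Their poses are not given: they have to be found in the camera images.
- binder: navy ring binder, loose but heavy (1.4 kg), lying open on the shelf. Origin: middle of the spine, on its underside (shelf height). x runs along the spine, away from the robot at yaw 0; +y is its left-hand side; z up. Cover 226 mm in x, reaching y = +-178 mm, 3 mm thick. On either side a solid page block, 210 mm in x, from 17 to 165 mm out from the spine line, its top 31.5 mm up
- ring_mid (a point): point on the line through the ring centres, about which the board turns: 34 mm above the binder's origin, the line along the binder's x. Two steel rings (52 mm across, 4 mm wire) stand at x = -40 and +40 mm from it; their tops are 62 mm above the shelf
- board (a joint): angle (rad) of the stiff field board about the ring line: 0 = flat on the right-hand (-y) pages, green-bordered white side up; pi/2 upright; pi = flat on the left-hand (+y) pages, green side up. 210 mm in x, from 17 to 165 mm out from the ring line, 4 mm thick (its mid-plane holds that line), 80 g. It drags on the rings: it stays at any angle where it is left and turns with 1 to 2 N at the tab
- board_tab (a point): middle of the outer edge of the board's yellow tab, at half its thickness: 192 mm out from the ring line, 30 mm to the binder's -x side of its middle; turns with the board. Tab 70 mm along the spine, 27 mm deep, 4 mm thick; its outer 14 mm overhang the cover's edge with only the shelf below (underside 32 mm above the shelf when flat)
- bail_a: bystander: turned wooden bail, 110 mm long, 17 mm thick in the middle, lying on the shelf beyond the binder; origin at its middle, on the underside as built
- bail_b: bystander: a second bail like bail_a
- coaster: bystander: round blue ceramic coaster, 96 mm across, 10 mm high, beyond the binder; origin at the centre of its underside
- basket: bystander: green plastic ball basket, 172 x 100 mm, 90 mm high, to the left (+y) of the binder, holding two white balls; origin at the centre of its underside
- ball_a_center (a point): bystander: centre of a white ball, 72 mm across, in the basket
- ball_b_center (a point): bystander: centre of the other white ball in the basket

How it is judged:
On the way, in this order (a step that is already met when the one before it is completed fails the run):
1. the board has been raised off the right-hand pages (value of joint board above 0.5 rad), for 0.05 s.
2. the board has been brought over the top of the rings (value of joint board above 1.75 rad), for 0.05 s.
At the end, for the whole second after the job is handed in: the board lies green side up on the left-hand pages, within 0.06 rad (about 11 mm at the tab) of flat, at rest; the binder lies flat within 25 mm of where it was, and the bails, coaster and basket within 20 mm, and the balls within 30 mm, of where they were (value of joint board above 3.08 rad and velocity of joint board between -0.05 and 0.05 rad/s and height (world z) of board_tab below 0.047 m and distance of binder from where it was at the start of the episode below 0.025 m and angle between binder's own z axis and vertical below 0.05 rad and linear speed of binder below 0.01 m/s and distance of each of bail_a, bail_b, coaster, basket from where it was at the start of the episode below 0.02 m and distance of each of ball_a_center, ball_b_center from where it was at the start of the episode below 0.03 m); the robot touches nothing.
It fails at once if the board is pinched by its faces or edges: both of its layers, white and green, pressed by the fingers at once, over 2.5 N each ((contact force between the fingers and board_c0 above 2.5 N or contact force between the fingers and board_c1 above 2.5 N) and (contact force between the fingers and board_c2 above 2.5 N or contact force between the fingers and board_c3 above 2.5 N)).
It fails at once if the board is flicked or slammed (turning faster than 5 rad/s) (velocity of joint board above 5 rad/s).
It fails at once if the binder is shoved more than 25 mm, lifted or tipped (distance of binder from where it was at the start of the episode above 0.025 m or height (world z) of binder above 0.012 m or angle between binder's own z axis and vertical above 0.08 rad).
It fails at once if a bail, the coaster, the basket or a ball is moved or lifted (by more than 20 mm, a ball 30 mm) (distance of any of bail_a, bail_b, coaster, basket from where it was at the start of the episode above 0.02 m or distance of any of ball_a_center, ball_b_center from where it was at the start of the episode above 0.03 m).
It also fails if it takes over 48 s, if anything falls off the work surface, if the arm or the gripper's body presses on something with over 40 N, if the wrist force passes 120 N, or if a joint passes its speed limit or range.

### The arm

A 6-joint arm with a two-finger parallel gripper is mounted at the origin on the work surface. World frame = base frame: x ahead of the robot, y to its left, z up, the work surface at z = 0. Lengths are in m, angles in rad, forces in N, time in s.
With the tool pointing down it reaches from about 0.275 to 1 m from the base axis. Payload 8.4 kg.
Tool frame: the origin (TCP) lies between the finger pads; the fingertips stand 11 mm ahead of it and the grasp point (between the pads) lies 8 mm behind it (bot.nose_length is the distance from the TCP to the fingertips, in m); z points along the fingers, y is the direction in which the jaws open and shut (so a half turn about z gives the same grasp; the last joint's range is limited). The gripper opens to 85 mm and grips with 20 to 120 N. Pads are 22 mm wide; open, the fingers measure 114 mm over their backs; the gripper's body (76 mm by 85 mm) begins 54 mm behind the grasp point. The pads swing forward as they close: fully open they stand 13 mm farther back than shut.
Start: joints at [-1.242, 0.353, 1.633, -0, 1.155, -0.002], TCP at [0.203, -0.591, 0.242] pointing down, gripper open.
Joint ranges: [-2.63, 2.63], [-0.92, 2.1], [0.06, 2.66], [-1.3, 4.44], [0, 2.69], [-3.02, 3.02]. Speed limits (rad/s): [2.22, 2.22, 2.79, 3.14, 3.14, 3.14].

### API

Orientations are given as a unit quaternion [w, x, y, z].
In Python, from bench import bot, viewer, job gives the robot as it stands.
- The arm moves only by the tool carry_out, never from a script. Its argument "commands" is a list of rows, each an object with "translation": the shift along the tool's x, y, z normalised to -1 to 1, where 1 is 25 cm, a list of three; "twist": the turn, a rotation vector about the tool's x, y, z normalised to -1 to 1, where 1 is pi/2 rad, a list of three. A call has 1 to 5 rows; each row is the pose to reach, as a shift and turn from the pose measured when the call began, along the tool's axes at that moment; what a row does not reach only later rows make up. A row lasts 1/8 s, in which the tool goes at most 62.5 mm and 10.7 degrees, less where a joint would pass 70% of its speed; a pose out of reach is approached as far as the arm can. A call with a number of a shift or a turn outside -1 to 1 is refused whole. A call with a gripper value outside its range is refused whole. "fingers" is the gripper's target within -1 to 1 (shut at 1, half-way at 0, fully open at -1), set as the call begins (left out, the last holds). The fingers move at their own pace and stop on an object; "squeeze" is the grip in N (left out, the last holds). Time passes only in rows, so rows that repeat a pose let the fingers close. It gives the time, the measured TCP pose, the force and the opening at its end, in the units of the state.
- bot.get_state(): the state, without advancing time (a new reading comes with each control period).
- viewer.read_camera(name): name is "scene" or "top" or "wrist"; returns the picture (384x512x3 uint8, blue, green, red); there is no depth.
- viewer.camera_params(name): a dict with "fovy" (degrees; the focal length in pixels is half the picture's height over the tangent of half this angle, whatever the lens; pixels are square), "cx", "cy" (the principal point, pixels), "origin" and "rotation" of the camera in the world. Camera axes: x right, y down, z forward; pixel columns grow to the right and rows downward; lengths in m; the calibration is good to about 2 mm. The wrist camera is an equidistant fisheye: a pixel r from the principal point sees the ray r / f radians off the axis. A picture is of the moment at which its call begins: read the wrist's pose just before it. camera_params takes no time and is no camera call; for the wrist camera it gives the pose at the moment of the call.
- job.close_job(): hands the job in, once; it reports no verdict.
The state is a dict: "time": time; "joint_positions": joint angles; "joint_vel": joint speeds; "effort": joint torques, N m; "tool_pos": TCP position; "ee_rot": TCP orientation; "ft_force": force on the tool from outside, world axes, zero at the start; "wrist_torque": the same for the moment, N m; "finger_gap": finger opening in m.
Only numpy, scipy, OpenCV 4.12 (cv2) and the standard library are available. Lean on these libraries where they do the work, as an engineer would, in place of code of your own. Each camera call takes 0.05 s, during which the arm holds its last target.

## Working session

There is one attempt and no reset: what is moved stays moved. The work goes in short steps, Python scripts to look and compute and a tool call to move; the robot and the scene stay as the last step left them, time stands still between calls to the robot, and variables do not carry over. Pictures are saved under pics/ and viewed, and the job is handed in when it is done.

Besides the shell and the picture viewer there is one more tool, called after "Request:" by a JSON object that holds its "method" and its "body". carry_out: Moves the arm, as the interface text tells. Scaled input: -1 to 1 covers 25 cm each way for a shift and pi/2 rad each way for a turn. Its arguments: {"type":"object","properties":{"commands":{"type":"array"},"fingers":{"type":"number"},"squeeze":{"type":"number"}},"required":["commands"]}

```bash
mkdir -p pics; ls; python3 - <<'E'
from bench import bot,viewer,job
import cv2
s=bot.get_state();print(s)
for n in ['scene','top','wrist']:
    p=viewer.camera_params(n);print(n,p)
    cv2.imwrite(f'pics/{n}0.png',viewer.read_camera(n))
E
```

```text
pics
{'time': 0.0, 'joint_positions': array([-1.24240486e+00,  3.53657578e-01,  1.63413704e+00,  3.72429103e-06,
        1.15525151e+00, -2.41216575e-03]), 'joint_vel': array([ 1.27679258e-03, -7.46601661e-04, -4.12790890e-05, -6.79564397e-04,
       -1.32259656e-03,  2.87141807e-04]), 'effort': array([-5.02674138e-04, -6.05252624e+01, -3.42070234e+01,  1.36194194e-04,
        9.25764354e-03,  6.90730673e-06]), 'tool_pos': array([ 0.20284101, -0.5906611 ,  0.24155456]), 'ee_rot': array([-7.17379118e-04,  9.86352140e-01,  1.64647891e-01, -1.16245893e-04]), 'ft_force': array([0.38374452, 0.2203288 , 0.17710224]), 'wrist_torque': array([ 0.00674045, -0.05845102,  0.04459065]), 'finger_gap': 0.08513310075896144}
scene {'fovy': 44.04993462244937, 'cx': 264.79013715582573, 'cy': 193.57944449127385, 'origin': array([ 1.19066691, -0.46179093,  0.82455644]), 'rotation': array([-0.36948351,  0.8523377 ,  0.33649288, -0.15419121])}
top {'fovy': 55.25842094762122, 'cx': 255.6382947216267, 'cy': 190.03467549570067, 'origin': array([0.55455719, 0.13776015, 0.99501436]), 'rotation': array([-0.0334839 ,  0.71599385, -0.69688728,  0.02407795])}
wrist {'fovy': 65.70646984690485, 'cx': 255.16307636389672, 'cy': 195.5776202964857, 'origin': array([ 0.27853079, -0.5656569 ,  0.3723326 ]), 'rotation': array([ 0.12879635,  0.80351117, -0.5739386 , -0.09151935])}
```

View pics/scene0.png

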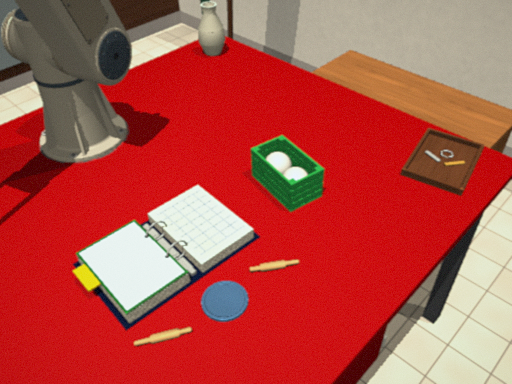

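View pics/top0.png

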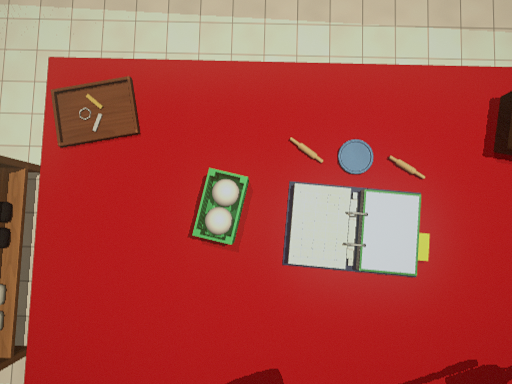

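View pics/wrist0.png

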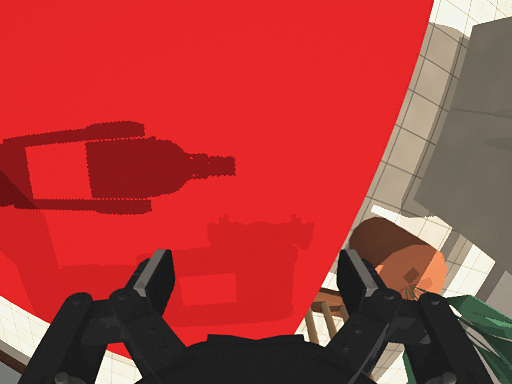

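The pictures show the white board on the right-hand pages, around (391,232) in the top view. The yellow tab is at (424,247), the rings at (355,213) and (355,245), the coaster and bails are beyond the binder, and the basket is to the left.

```bash
cat > h.py <<'E'
import numpy as np, cv2
from scipy.spatial.transform import Rotation as R
from bench import bot,viewer,job
def rot(q): return R.from_quat([q[1],q[2],q[3],q[0]])
def ray(p,uv):
    f=192/np.tan(np.radians(p['fovy']/2)); uv=np.atleast_2d(uv).astype(float)
    d=np.c_[(uv[:,0]-p['cx'])/f,(uv[:,1]-p['cy'])/f,np.ones(len(uv))]
    return rot(p['rotation']).apply(d)
def onz(p,uv,z):
    d=ray(p,uv);o=p['origin'];return o+d*((z-o[2])/d[:,2])[:,None]
def proj(p,P):
    f=192/np.tan(np.radians(p['fovy']/2)); c=rot(p['rotation']).inv().apply(np.atleast_2d(P)-p['origin'])
    return c[:,:2]/c[:,2:]*f+[p['cx'],p['cy']]
def big(m):
    c,_=cv2.findContours(m.astype(np.uint8),cv2.RETR_EXTERNAL,cv2.CHAIN_APPROX_NONE)
    return max(c,key=cv2.contourArea)
E
python3 - <<'E'
from h import *
for n in ['top','scene']:
    im=cv2.imread(f'pics/{n}0.png');p=viewer.camera_params(n)
    hsv=cv2.cvtColor(im,cv2.COLOR_BGR2HSV);H,S,V=cv2.split(hsv)
    y=big((H>22)&(H<35)&(S>150)&(V>120)); r=cv2.minAreaRect(y)
    b=cv2.boxPoints(r);print(n,'tab px',b.round(1).tolist());print(onz(p,b,0.036).round(4))
    # whole board incl green border
    m=((S<60)&(V>150)); 
    if n=='top': m[:, :362]=0
    m[:180]=0 
    if n=='scene': m[:, 192:]=0
    w=big(m);r=cv2.minAreaRect(w);b=cv2.boxPoints(cv2.minAreaRect(w)) if n=='top' else cv2.approxPolyDP(w,6,True)[:,0]
    print('white',b.round(1).tolist());print(onz(p,b,.036).round(4))
    if n=='top':
        nv=((H>100)&(H<135)&(S>60)&(V<110));nv[:175]=0;nv[:,:270]=0;nv[:,435:]=0
        ys,xs=np.where(nv);pts=np.c_[xs,ys].astype(np.float32)
        b=cv2.boxPoints(cv2.minAreaRect(pts));print('navy',b.round(1).tolist(),onz(p,b,.003).round(4))
    c=cv2.resize(im[165:290,270:450] if n=='top' else im[170:330,60:270],None,fx=4 if n=='top' else 3.5,fy=4 if n=='top' else 3.5,interpolation=cv2.INTER_CUBIC);cv2.imwrite(f'pics/{n}0c.png',c)
E
```

```text
top tab px [[427.0, 260.0], [427.0, 260.0], [420.0, 260.0], [420.0, 260.0]]
[[ 0.4641 -0.2934  0.036 ]
 [ 0.4641 -0.2934  0.036 ]
 [ 0.4636 -0.2755  0.036 ]
 [ 0.4636 -0.2755  0.036 ]]
white [[358.79998779296875, 270.29998779296875], [363.20001220703125, 190.60000610351562], [419.20001220703125, 193.6999969482422], [414.79998779296875, 273.3999938964844]]
[[ 0.433  -0.119   0.036 ]
 [ 0.6387 -0.1296  0.036 ]
 [ 0.6344 -0.2751  0.036 ]
 [ 0.4293 -0.262   0.036 ]]
navy [[329.0, 268.0], [329.0, 268.0], [287.0, 264.0], [287.0, 264.0]] [[ 0.4324 -0.0488  0.003 ]
 [ 0.4324 -0.0488  0.003 ]
 [ 0.4397  0.063   0.003 ]
 [ 0.4397  0.063   0.003 ]]
scene tab px [[72.0999984741211, 270.70001220703125], [83.4000015258789, 261.70001220703125], [100.69999694824219, 283.3999938964844], [89.5, 292.3999938964844]]
[[ 0.4631 -0.297   0.036 ]
 [ 0.459  -0.2681  0.036 ]
 [ 0.5358 -0.274   0.036 ]
 [ 0.5385 -0.3016  0.036 ]]
white [[191, 189], [148, 213], [154, 221], [145, 233], [133, 222], [79, 253], [125, 309], [184, 271], [167, 252], [191, 272], [183, 252], [171, 247], [177, 241], [191, 255]]
[[ 0.4507  0.0372  0.036 ]
 [ 0.4408 -0.086   0.036 ]
 [ 0.4724 -0.0923  0.036 ]
 [ 0.488  -0.129   0.036 ]
 [ 0.4392 -0.1273  0.036 ]
 [ 0.4305 -0.2617  0.036 ]
 [ 0.6239 -0.2753  0.036 ]
 [ 0.6363 -0.1377  0.036 ]
 [ 0.569  -0.1298  0.036 ]
 [ 0.649  -0.1295  0.036 ]
 [ 0.5945 -0.1062  0.036 ]
 [ 0.5641 -0.115   0.036 ]
 [ 0.56   -0.095   0.036 ]
 [ 0.6138 -0.0998  0.036 ]]
```

View pics/top0c.png

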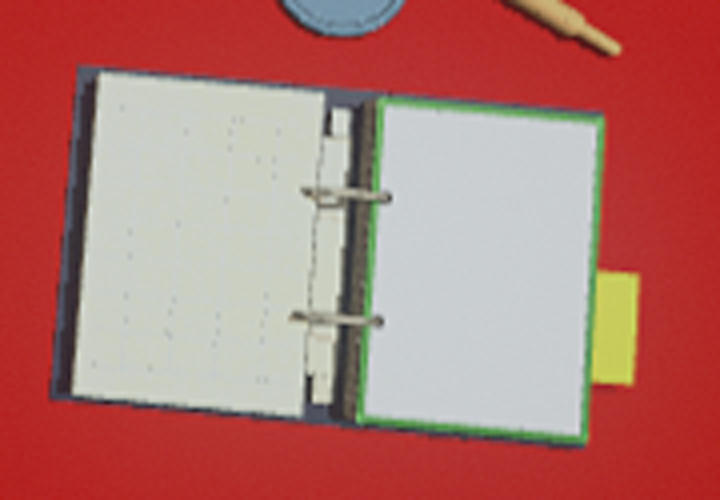

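The crop shows the board's outer green corners at (377,98), (604,118), (585,443) and (357,424). The tab is at (600,271)–(633,385) and the left page corners are also clear.

```bash
python3 - <<'E'
from h import *
p=viewer.camera_params('top')
o=np.array([270,165])
f=lambda L,z:onz(p,np.array(L)/4+o-0.375,z)[:,:2]
bd=f([(377,98),(604,118),(585,443),(357,424)],.036)
pg=f([(99,72),(325,93),(302,416),(73,396)],.0315)
tab=f([(640,273),(633,385)],.036)
# model points binder frame
mb=np.array([(105,-17),(105,-165),(-105,-165),(-105,-17)])/1e3
mp=np.array([(105,165),(105,17),(-105,17),(-105,165)])/1e3
mt=np.array([(5,-192),(-65,-192)])/1e3
W=np.r_[bd,pg,tab];M=np.r_[mb,mp,mt]
c=W.mean(0);m=M.mean(0)
U,S,V=np.linalg.svd((M-m).T@(W-c));Rm=(U@V).T
t=c-Rm@m
print('yaw',np.arctan2(Rm[1,0],Rm[0,0]),'org',t);print(((M@Rm.T+t)-W).round(4))
print('tab',Rm@[-.03,-.192]+t)
s=viewer.camera_params('scene')
P=np.array([[*(Rm@a+t),.036] for a in np.r_[mb,mt]])
print(proj(s,P).round(1))
E
```

```text
yaw -0.06214251185682542 org [ 0.53918076 -0.10811251]
[[ 0.0004 -0.0004]
 [ 0.0004 -0.0007]
 [-0.0002 -0.0016]
 [ 0.0012  0.0006]
 [-0.0011 -0.0001]
 [-0.0003  0.0008]
 [-0.0001  0.0004]
 [ 0.0006  0.0002]
 [-0.0013  0.0008]
 [ 0.0005 -0.0001]]
tab [ 0.49731498 -0.29787883]
[[188.3 271. ]
 [126.2 313.3]
 [ 75.6 252.7]
 [134.6 218.8]
 [ 88.5 290.2]
 [ 72.5 270.1]]
```

View pics/scene0c.png

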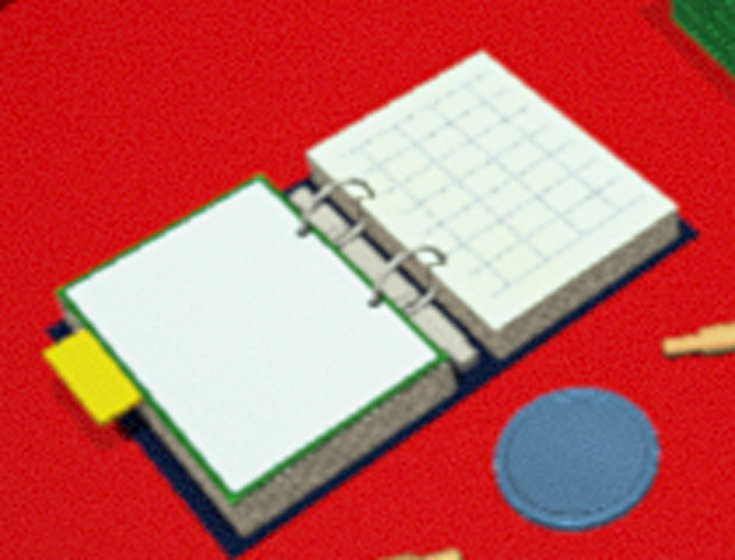

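```bash
cat >> h.py <<'E'
YAW=-0.062;ORG=np.array([.5392,-.1081,0])
RB=R.from_euler('z',YAW)
def tgt(bx,by,z,e):
    """TCP target in binder coords (m), tool tilt e deg below horizontal, pointing binder +y"""
    e=np.radians(e);Z=np.array([0,np.cos(e),-np.sin(e)]);X=np.array([0,np.sin(e),np.cos(e)])
    M=np.c_[X,np.cross(Z,X),Z]
    return ORG+RB.apply([bx,by,z]), RB*R.from_matrix(M)
def now():
    s=bot.get_state();return s,s['tool_pos'],rot(s['ee_rot'])
def show():
    s,p,r=now();b=RB.inv().apply(p-ORG);z=RB.inv().apply(r.apply([0,0,1]))
    print('t',round(s['time'],2),'tcp_b mm',(b*1e3).round(1),'e',np.degrees(np.arcsin(-z[2])).round(1),'F',s['ft_force'].round(1),'gap',round(s['finger_gap'],3),'q',s['joint_positions'].round(2))
    return p,r
def rel(*rows):
    p,r=show()
    for a in rows:
        P,Q=tgt(*a);t=r.inv().apply(P-p)/.25;w=(r.inv()*Q).as_rotvec()/(np.pi/2)
        print(a,'T',t.round(3).tolist(),'W',w.round(3).tolist())
def tipU(r,th,e,gap=0.):
    """TCP (by,z) so tip upper corner U lies at radius r under board angle th(deg), gap mm off its underside"""
    th,e=np.radians(th),np.radians(e)
    n=np.array([np.sin(th),np.cos(th)]);o=np.array([-np.cos(th),np.sin(th)])
    U=np.array([0,.034])+o*r-n*(.002+gap)
    return U-.011*np.array([np.sin(e),np.cos(e)])-.011*np.array([np.cos(e),-np.sin(e)])
E
python3 - <<'E'
from h import *
rel((-.03,-.30,.20,60),(-.03,-.30,.20,30))
for th in (0,20,40,60,90,120): print(th,tipU(.183,th,30).round(4))
E
```

```text
t 0.15 tcp_b mm [-305.8 -502.6  241.7] e 89.9 F [-0.2 -0.5  0.1] gap 0.086 q [-1.24  0.35  1.63 -0.    1.16 -0.  ]
(-0.03, -0.3, 0.2, 60) T [1.329, -0.326, 0.167] W [0.195, 0.293, -0.732]
(-0.03, -0.3, 0.2, 30) T [1.329, -0.326, 0.167] W [0.39, 0.585, -0.677]
0 [-0.198  0.028]
20 [-0.1877  0.0907]
40 [-0.1565  0.1461]
60 [-0.1083  0.1875]
90 [-0.017  0.213]
120 [0.0747 0.1895]
```

Request:
{"method": "carry_out", "body": {"commands": [{"translation":[0.25,-0.1,0.05],"twist":[0.05,0.08,-0.11]},{"translation":[0.5,-0.2,0.1],"twist":[0.1,0.16,-0.22]},{"translation":[0.7,-0.25,0.1],"twist":[0.15,0.22,-0.32]},{"translation":[0.8,-0.25,0.1],"twist":[0.2,0.28,-0.4]},{"translation":[0.8,-0.25,0.1],"twist":[0.2,0.28,-0.4]}], "fingers": 1}}

```text
time: 0.78
tool_pos: [0.3732, -0.466, 0.2159]
ee_rot: [-0.188, 0.851, 0.454, 0.187]
ft_force: [-0.4, -0.5, 1.1]
finger_gap: 0.0002
```

```bash
python3 - <<'E'
from h import *
rel((-.03,-.32,.20,45),(-.03,-.32,.20,30))
E
```

```text
t 0.78 tcp_b mm [-143.5 -367.5  215.9] e 59.3 F [-0.4 -0.5  1.1] gap 0.0 q [-1.1   0.54  1.5   0.36  1.5  -0.61]
(-0.03, -0.32, 0.2, 45) T [0.323, 0.317, 0.202] W [0.114, 0.144, -0.305]
(-0.03, -0.32, 0.2, 30) T [0.323, 0.317, 0.202] W [0.154, 0.307, -0.29]
```

Request:
{"method": "carry_out", "body": {"commands": [{"translation":[0.1,0.1,0.06],"twist":[0.04,0.08,-0.08]},{"translation":[0.2,0.2,0.12],"twist":[0.08,0.16,-0.16]},{"translation":[0.32,0.32,0.2],"twist":[0.12,0.24,-0.24]},{"translation":[0.323,0.317,0.202],"twist":[0.154,0.307,-0.29]},{"translation":[0.323,0.317,0.202],"twist":[0.154,0.307,-0.29]}]}}

```text
time: 1.4
tool_pos: [0.4893, -0.4251, 0.1966]
ee_rot: [-0.345, 0.631, 0.592, 0.364]
ft_force: [-0.7, -0.2, 0.6]
finger_gap: 0.0002
```

```bash
python3 - <<'E'
from h import *
rel((-.03,-.32,.20,30),(-.03,-.26,.10,30),(-.03,-.25,.02,30))
cv2.imwrite('pics/s1.png',viewer.read_camera('scene'))
E
```

```text
t 1.4 tcp_b mm [ -30.2 -319.5  196.6] e 29.8 F [-0.7 -0.2  0.6] gap 0.0 q [-0.99  0.9   1.16  0.6   1.96 -0.96]
(-0.03, -0.32, 0.2, 30) T [0.011, 0.001, -0.009] W [-0.001, -0.002, -0.002]
(-0.03, -0.26, 0.1, 30) T [-0.217, 0.002, 0.399] W [-0.001, -0.002, -0.002]
(-0.03, -0.25, 0.02, 30) T [-0.475, 0.004, 0.593] W [-0.001, -0.002, -0.002]
```

View pics/s1.png

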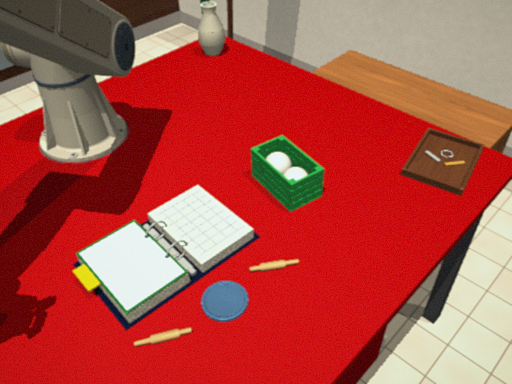

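The arm isn't in the scene view yet, but its shadow is at (30,320), and nothing has moved. Next I lower the hand.

Request:
{"method": "carry_out", "body": {"commands": [{"translation":[-0.06,0,0.1],"twist":[0,0,0]},{"translation":[-0.13,0,0.2],"twist":[0,0,0]},{"translation":[-0.2,0,0.3],"twist":[0,0,0]},{"translation":[-0.26,0,0.35],"twist":[0,0,0]},{"translation":[-0.26,0,0.35],"twist":[0,0,0]}]}}

```text
time: 2.08
tool_pos: [0.4911, -0.3825, 0.0979]
ee_rot: [-0.343, 0.633, 0.592, 0.363]
ft_force: [0.1, -0.2, 0.2]
finger_gap: -0.0
```

```bash
python3 - <<'E'
from h import *
rel((-.03,-.25,.05,30),(-.03,-.24,.02,30))
cv2.imwrite('pics/s2.png',viewer.read_camera('scene'))
cv2.imwrite('pics/w2.png',viewer.read_camera('wrist'))
E
```

```text
t 2.08 tcp_b mm [ -31.  -276.8   97.9] e 30.0 F [ 0.1 -0.2  0.2] gap -0.0 q [-0.96  0.97  1.27  0.59  1.79 -1.04]
(-0.03, -0.25, 0.05, 30) T [-0.112, 0.005, 0.189] W [-0.0, 0.0, -0.003]
(-0.03, -0.24, 0.02, 30) T [-0.196, 0.005, 0.284] W [-0.0, 0.0, -0.003]
```

View pics/s2.png

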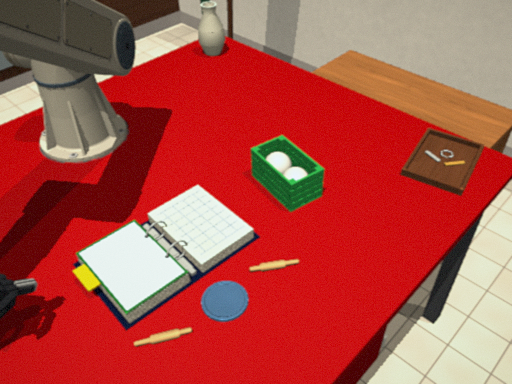

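View pics/w2.png

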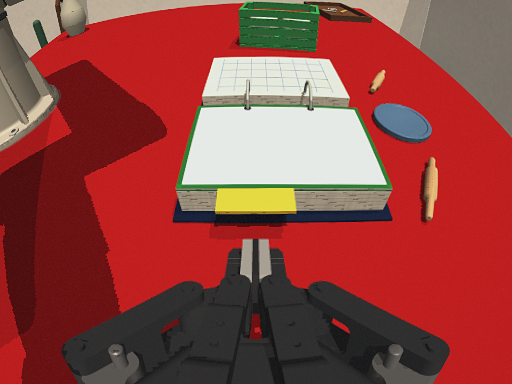

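The wrist view shows the shut fingers at (256,250), centred on the yellow tab at (256,200). The clearance path is open, so I descend with the force readings in view.

Request:
{"method": "carry_out", "body": {"commands": [{"translation":[-0.05,0,0.08],"twist":[0,0,0]},{"translation":[-0.1,0.005,0.16],"twist":[0,0,0]},{"translation":[-0.15,0.005,0.22],"twist":[0,0,0]},{"translation":[-0.18,0.005,0.25],"twist":[0,0,0]},{"translation":[-0.18,0.005,0.25],"twist":[0,0,0]}]}}

```text
time: 2.8
tool_pos: [0.4946, -0.3514, 0.0279]
ee_rot: [-0.343, 0.632, 0.592, 0.363]
ft_force: [0.6, -0.1, 0.7]
finger_gap: -0.0001
```

```bash
python3 - <<'E'
from h import *
rel((-.03,-.225,.02,30),(-.03,-.199,.0205,30))
E
```

```text
t 2.8 tcp_b mm [ -29.5 -245.6   27.9] e 30.0 F [ 0.6 -0.1  0.7] gap -0.0 q [-0.93  1.03  1.32  0.6   1.69 -1.09]
(-0.03, -0.225, 0.02, 30) T [0.014, -0.002, 0.087] W [-0.0, 0.0, -0.002]
(-0.03, -0.199, 0.0205, 30) T [0.068, -0.002, 0.176] W [-0.0, 0.0, -0.002]
```

Request:
{"method": "carry_out", "body": {"commands": [{"translation":[0.005,0,0.05],"twist":[0,0,0]},{"translation":[0.014,-0.002,0.087],"twist":[0,0,0]},{"translation":[0.04,-0.002,0.13],"twist":[0,0,0]},{"translation":[0.068,-0.002,0.176],"twist":[0,0,0]},{"translation":[0.068,-0.002,0.176],"twist":[0,0,0]}]}}

```text
time: 3.42
tool_pos: [0.4971, -0.3036, 0.021]
ee_rot: [-0.343, 0.632, 0.592, 0.363]
ft_force: [0.1, -0.0, 0.1]
finger_gap: -0.0002
```

```bash
python3 - <<'E'
from h import *
show()
cv2.imwrite('pics/s3.png',viewer.read_camera('scene')[150:340,0:260].repeat(3,0).repeat(3,1))
cv2.imwrite('pics/w3.png',viewer.read_camera('wrist'))
E
```

```text
t 3.42 tcp_b mm [ -29.9 -197.8   21. ] e 30.0 F [ 0.1 -0.   0.1] gap -0.0 q [-0.89  1.01  1.42  0.63  1.61 -1.11]
```

View pics/s3.png

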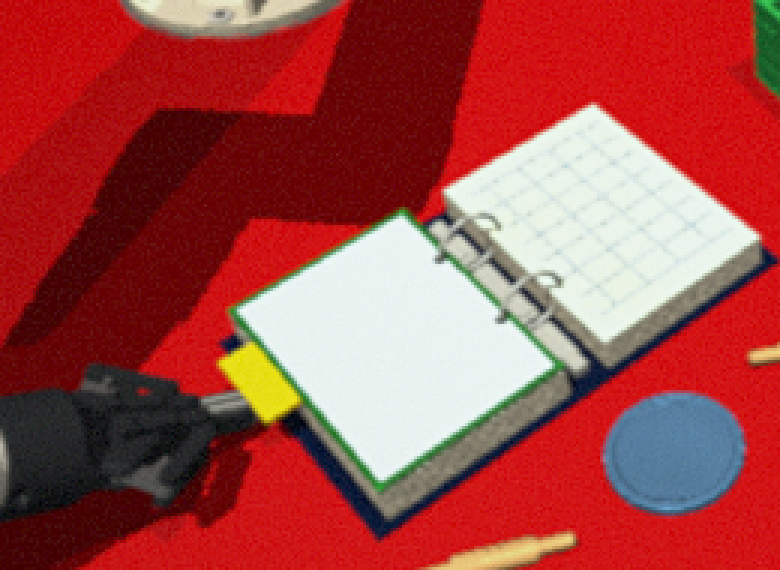

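View pics/w3.png

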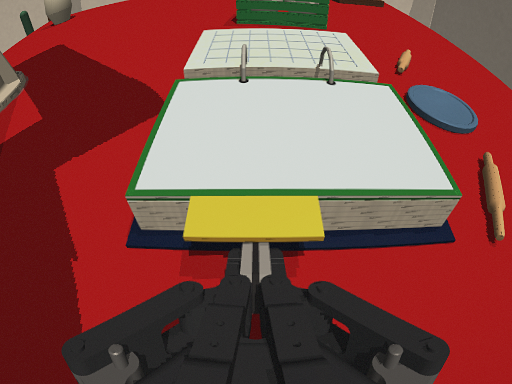

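The fingertip is under the tab, whose edge runs from (184,240) to (323,240) in the wrist view. Force is about zero. Now I lift along the arc.

```bash
python3 - <<'E'
from h import *
rel(*[(-.03,*tipU(.183,th,30),30) for th in (2,8,15,22,30,38)])
E
```

```text
t 3.52 tcp_b mm [ -29.7 -198.9   20.9] e 30.1 F [ 0.8 -0.3 -0.3] gap 0.0 q [-0.89  1.01  1.42  0.62  1.61 -1.11]
(-0.03, np.float64(-0.19798459977952834), np.float64(0.034361546800890666), 30) T [0.049, -0.001, -0.024] W [-0.0, 0.001, -0.002]
(-0.03, np.float64(-0.19652368222325634), np.float64(0.05346186189658001), 30) T [0.118, -0.002, -0.057] W [-0.0, 0.001, -0.002]
(-0.03, np.float64(-0.19230834374273337), np.float64(0.07540575415955432), 30) T [0.202, -0.002, -0.086] W [-0.0, 0.001, -0.002]
(-0.03, np.float64(-0.18545013801418275), np.float64(0.0966723594443495), 30) T [0.29, -0.002, -0.105] W [-0.0, 0.001, -0.002]
(-0.03, np.float64(-0.1745089283341811), np.float64(0.1197416697508023), 30) T [0.391, -0.003, -0.113] W [-0.0, 0.001, -0.002]
(-0.03, np.float64(-0.16046357030231023), np.float64(0.14106374903575322), 30) T [0.493, -0.003, -0.108] W [-0.0, 0.001, -0.002]
```

Request:
{"method": "carry_out", "body": {"commands": [{"translation":[0.049,0,-0.024],"twist":[0,0,0]},{"translation":[0.118,0,-0.057],"twist":[0,0,0]},{"translation":[0.202,0,-0.086],"twist":[0,0,0]},{"translation":[0.29,0,-0.105],"twist":[0,0,0]},{"translation":[0.29,0,-0.105],"twist":[0,0,0]}]}}

```text
time: 4.15
tool_pos: [0.499, -0.2913, 0.0992]
ee_rot: [-0.342, 0.632, 0.593, 0.363]
ft_force: [-0.0, 1.0, 0.2]
finger_gap: 0.0
```

```bash
python3 - <<'E'
from h import *
rel(*[(-.03,*tipU(.18,th,30),30) for th in (30,37,44,51)])
cv2.imwrite('pics/s4.png',viewer.read_camera('scene')[100:340,0:260].repeat(2,0).repeat(2,1))
E
```

```text
t 4.15 tcp_b mm [ -28.7 -185.3   99.2] e 30.2 F [-0.   1.   0.2] gap 0.0 q [-0.88  0.89  1.46  0.64  1.67 -1.06]
(-0.03, np.float64(-0.17191085212282778), np.float64(0.11824166975080229), 30) T [0.093, -0.005, 0.008] W [0.0, 0.002, -0.001]
(-0.03, np.float64(-0.15998430129644564), np.float64(0.1367031537056453), 30) T [0.181, -0.005, 0.012] W [0.0, 0.002, -0.001]
(-0.03, np.float64(-0.14589676024350404), np.float64(0.1535735476403134), 30) T [0.267, -0.005, 0.027] W [0.0, 0.002, -0.001]
(-0.03, np.float64(-0.12985824175351351), np.float64(0.16860135283852629), 30) T [0.351, -0.005, 0.052] W [0.0, 0.002, -0.001]
```

View pics/s4.png

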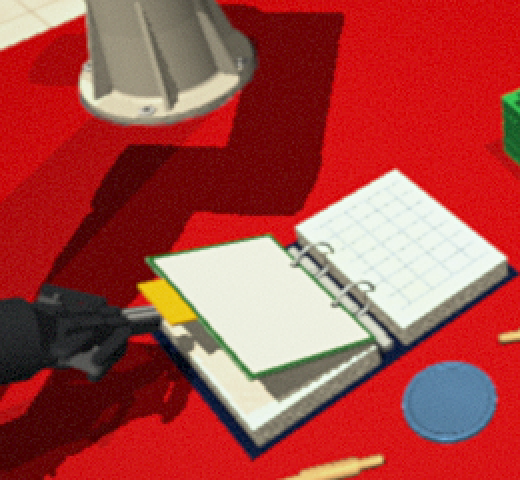

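The board is turning: the tab, at (168,300), has risen and the binder is in place. I continue along the arc.

Request:
{"method": "carry_out", "body": {"commands": [{"translation":[0.093,-0.002,0.008],"twist":[0,0,0]},{"translation":[0.181,-0.004,0.012],"twist":[0,0,0]},{"translation":[0.267,-0.005,0.027],"twist":[0,0,0]},{"translation":[0.351,-0.005,0.052],"twist":[0,0,0]},{"translation":[0.351,-0.005,0.052],"twist":[0,0,0]}]}}

```text
time: 4.82
tool_pos: [0.5013, -0.2349, 0.1687]
ee_rot: [-0.342, 0.632, 0.593, 0.363]
ft_force: [-0.4, 0.0, -0.3]
finger_gap: 0.0
```

```bash
python3 - <<'E'
from h import *
rel(*[(-.03,*tipU(.175,th,30),30) for th in (58,66,74,82)])
cv2.imwrite('pics/s5.png',viewer.read_camera('scene')[100:340,0:260].repeat(2,0).repeat(2,1))
cv2.imwrite('pics/w5.png',viewer.read_camera('wrist'))
E
```

```text
t 4.83 tcp_b mm [ -30.  -128.9  168.7] e 30.2 F [-0.4  0.  -0.3] gap 0.0 q [-0.82  0.74  1.57  0.68  1.67 -1.  ]
(-0.03, np.float64(-0.10945824687475254), np.float64(0.17732229885727932), 30) T [0.069, -0.0, 0.05] W [-0.0, 0.002, -0.0]
(-0.03, np.float64(-0.08803228289517906), np.float64(0.18903070235967473), 30) T [0.152, -0.0, 0.101] W [-0.0, 0.002, -0.0]
(-0.03, np.float64(-0.06518534010148032), np.float64(0.197643242635943), 30) T [0.228, -0.0, 0.162] W [-0.0, 0.002, -0.0]
(-0.03, np.float64(-0.04136210824712343), np.float64(0.20299228638622585), 30) T [0.295, -0.0, 0.234] W [-0.0, 0.002, -0.0]
```

View pics/s5.png

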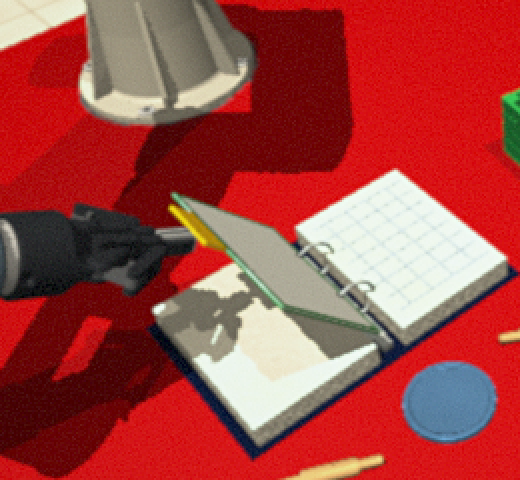

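View pics/w5.png

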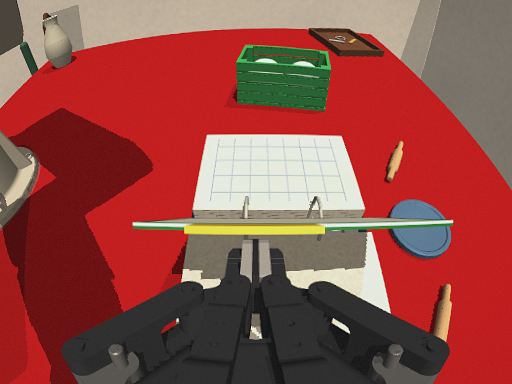

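The board is about 50° up and edge-on in the wrist view (row 228). The tip is behind it at (256,245). I keep pushing to upright.

Request:
{"method": "carry_out", "body": {"commands": [{"translation":[0.069,0,0.05],"twist":[0,0,0]},{"translation":[0.152,0,0.101],"twist":[0,0,0]},{"translation":[0.228,0,0.162],"twist":[0,0,0]},{"translation":[0.295,0,0.234],"twist":[0,0,0]},{"translation":[0.295,0,0.234],"twist":[0,0,0]}]}}

```text
time: 5.55
tool_pos: [0.5065, -0.1461, 0.2026]
ee_rot: [-0.342, 0.631, 0.594, 0.363]
ft_force: [0.3, -0.6, 0.9]
finger_gap: -0.0001
```

```bash
python3 - <<'E'
from h import *
rel(*[(-.03,*tipU(.172,th,e),e) for th,e in ((90,34),(98,38),(106,42),(114,46))])
cv2.imwrite('pics/s6.png',viewer.read_camera('scene')[100:340,0:260].repeat(2,0).repeat(2,1))
E
```

```text
t 5.55 tcp_b mm [-30.3 -39.9 202.6] e 30.1 F [ 0.3 -0.6  0.9] gap -0.0 q [-0.73  0.63  1.7   0.75  1.61 -0.96]
(-0.03, np.float64(-0.017270535236283684), np.float64(0.20303170864007275), 34) T [0.047, 0.001, 0.077] W [-0.001, -0.043, -0.0]
(-0.03, np.float64(0.006516842709391919), np.float64(0.2027086119643785), 38) T [0.094, 0.002, 0.16] W [-0.001, -0.087, -0.0]
(-0.03, np.float64(0.029952072058448416), np.float64(0.19907413000272092), 42) T [0.128, 0.002, 0.249] W [-0.001, -0.132, -0.0]
(-0.03, np.float64(0.052577631814978314), np.float64(0.19221478772935516), 46) T [0.15, 0.002, 0.341] W [-0.001, -0.176, -0.0]
```

View pics/s6.png

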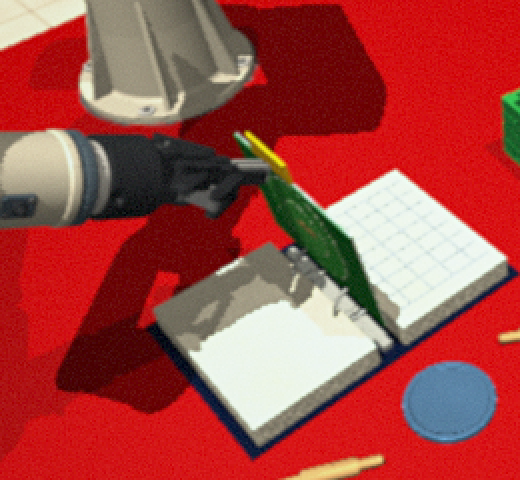

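The board is nearly upright and the green face now shows, with the tab at (265,155). I continue over the top, tilting the tool down as I go.

Request:
{"method": "carry_out", "body": {"commands": [{"translation":[0.047,0,0.077],"twist":[0,-0.043,0]},{"translation":[0.094,0.002,0.16],"twist":[0,-0.087,0]},{"translation":[0.128,0.002,0.249],"twist":[0,-0.132,0]},{"translation":[0.15,0.002,0.341],"twist":[0,-0.176,0]},{"translation":[0.15,0.002,0.341],"twist":[0,-0.176,0]}]}}

```text
time: 6.22
tool_pos: [0.5125, -0.0535, 0.1922]
ee_rot: [-0.257, 0.675, 0.636, 0.272]
ft_force: [0.4, -0.2, -0.3]
finger_gap: 0.0002
```

```bash
python3 - <<'E'
from h import *
rel(*[(-.03,*tipU(.168,th,e),e) for th,e in ((122,50),(130,55),(138,60),(146,65))])
cv2.imwrite('pics/s7.png',viewer.read_camera('scene')[80:340,0:320].repeat(2,0).repeat(2,1))
cv2.imwrite('pics/w7.png',viewer.read_camera('wrist'))
E
```

```text
t 6.22 tcp_b mm [-30.   52.8 192.2] e 46.0 F [ 0.4 -0.2 -0.3] gap 0.0 q [-0.52  0.45  1.86  0.7   1.31 -0.81]
(-0.03, np.float64(0.07183318761800486), np.float64(0.17888774385050282), 50) T [0.018, 0.0, 0.091] W [-0.002, -0.044, 0.001]
(-0.03, np.float64(0.09113621625406025), np.float64(0.16668237335067881), 55) T [0.039, 0.0, 0.18] W [-0.002, -0.1, 0.001]
(-0.03, np.float64(0.10848379002585566), np.float64(0.1519265109608718), 60) T [0.048, 0.001, 0.27] W [-0.001, -0.155, 0.001]
(-0.03, np.float64(0.12354173984575466), np.float64(0.134923067706451), 65) T [0.044, 0.001, 0.361] W [-0.001, -0.211, 0.001]
```

View pics/s7.png

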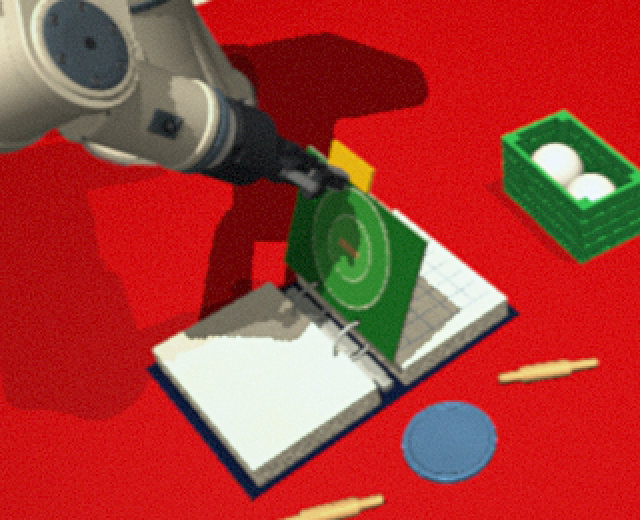

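View pics/w7.png

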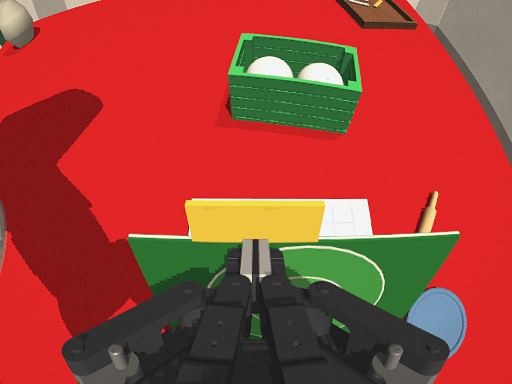

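The board is well past upright, at roughly 114°, with the tip near (256,243) on the tab base. The basket, coaster and bails are untouched. I keep turning it down.

Request:
{"method": "carry_out", "body": {"commands": [{"translation":[0.018,0,0.091],"twist":[0,-0.044,0]},{"translation":[0.039,0,0.18],"twist":[0,-0.1,0]},{"translation":[0.048,0,0.27],"twist":[0,-0.155,0]},{"translation":[0.044,0,0.361],"twist":[0,-0.211,0]},{"translation":[0.044,0,0.361],"twist":[0,-0.211,0]}]}}

```text
time: 6.95
tool_pos: [0.5167, 0.0161, 0.1341]
ee_rot: [-0.15, 0.71, 0.669, 0.157]
ft_force: [0.3, -0.3, 0.0]
finger_gap: 0.0002
```

```bash
python3 - <<'E'
from h import *
rel(*[(-.03,*tipU(.165,th,e),e) for th,e in ((153,70),(160,75),(166,79),(171,83))])
cv2.imwrite('pics/s8.png',viewer.read_camera('scene')[80:340,0:320].repeat(2,0).repeat(2,1))
E
```

```text
t 6.95 tcp_b mm [-30.1 122.6 134.1] e 64.9 F [ 0.3 -0.3  0. ] gap 0.0 q [-0.24  0.38  1.96  0.53  0.96 -0.53]
(-0.03, np.float64(0.1320092550863743), np.float64(0.1172648427574646), 70) T [0.006, 0.001, 0.077] W [-0.002, -0.056, 0.001]
(-0.03, np.float64(0.14089304855771606), np.float64(0.1000908834833592), 75) T [0.009, 0.001, 0.154] W [-0.002, -0.112, 0.001]
(-0.03, np.float64(0.1467181530772738), np.float64(0.08455670429527948), 79) T [0.004, 0.001, 0.22] W [-0.002, -0.156, 0.001]
(-0.03, np.float64(0.1503971368226061), np.float64(0.0713645083034263), 83) T [-0.005, 0.001, 0.274] W [-0.002, -0.201, 0.001]
```

View pics/s8.png

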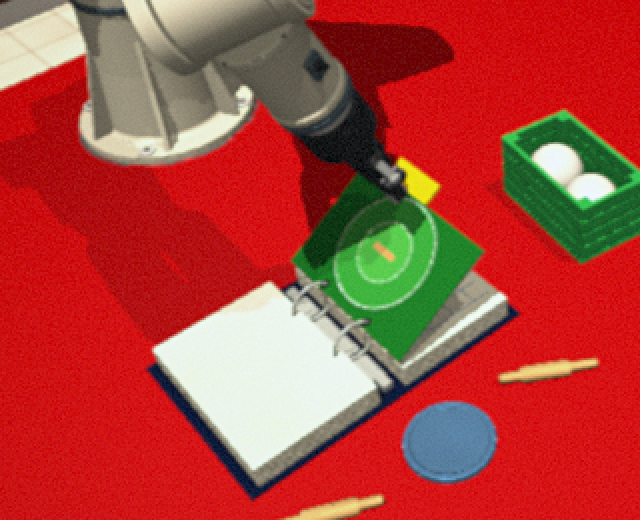

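The green face is up at about 145° and following the tip near (400,195). I carry on down.

Request:
{"method": "carry_out", "body": {"commands": [{"translation":[0.006,0,0.077],"twist":[0,-0.056,0]},{"translation":[0.009,0,0.154],"twist":[0,-0.112,0]},{"translation":[0.004,0,0.22],"twist":[0,-0.156,0]},{"translation":[-0.005,0,0.274],"twist":[0,-0.201,0]},{"translation":[-0.005,0,0.274],"twist":[0,-0.201,0]}]}}

```text
time: 7.62
tool_pos: [0.5184, 0.043, 0.0713]
ee_rot: [-0.044, 0.726, 0.684, 0.043]
ft_force: [-0.0, -0.2, -0.2]
finger_gap: 0.0
```

```bash
python3 - <<'E'
from h import *
rel(*[(-.03,*tipU(.16,th,e),e) for th,e in ((174,83),(177,83),(179,83),(180,83),(181,83))])
cv2.imwrite('pics/s9.png',viewer.read_camera('scene')[80:340,0:320].repeat(2,0).repeat(2,1))
E
```

```text
t 7.62 tcp_b mm [-30.2 149.5  71.3] e 82.9 F [-0.  -0.2 -0.2] gap 0.0 q [ 0.    0.43  1.99  0.19  0.72 -0.08]
(-0.03, np.float64(0.14665587588687728), np.float64(0.06229104280415907), 83) T [-0.016, 0.001, 0.034] W [-0.003, -0.001, 0.001]
(-0.03, np.float64(0.14741748320273476), np.float64(0.05394845695897808), 83) T [-0.017, 0.001, 0.068] W [-0.003, -0.001, 0.001]
(-0.03, np.float64(0.1476821559666369), np.float64(0.04836952531087606), 83) T [-0.018, 0.001, 0.09] W [-0.003, -0.001, 0.001]
(-0.03, np.float64(0.14774142955448885), np.float64(0.045577444890597944), 83) T [-0.02, 0.001, 0.101] W [-0.003, -0.001, 0.001]
(-0.03, np.float64(0.14775196559238604), np.float64(0.04278475525094532), 83) T [-0.021, 0.001, 0.112] W [-0.003, -0.001, 0.001]
```

View pics/s9.png

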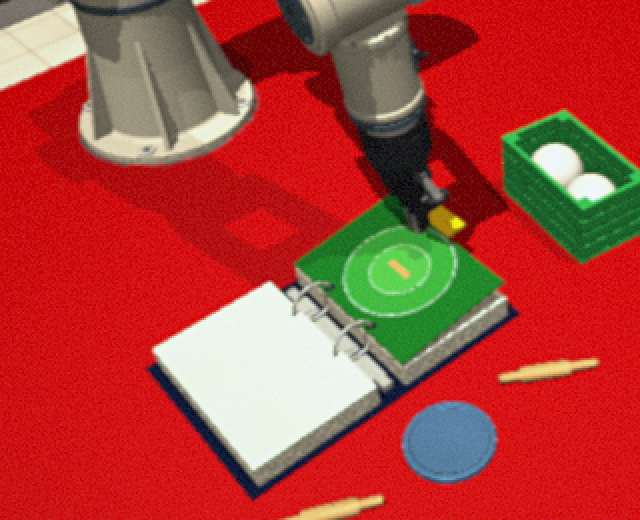

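The board is nearly flat at about 171°, with the tip at (420,222). I press down gently and watch the force.

Request:
{"method": "carry_out", "body": {"commands": [{"translation":[-0.01,0,0.03],"twist":[0,0,0]},{"translation":[-0.016,0,0.055],"twist":[0,0,0]},{"translation":[-0.017,0,0.075],"twist":[0,0,0]},{"translation":[-0.017,0,0.088],"twist":[0,0,0]},{"translation":[-0.017,0,0.088],"twist":[0,0,0]}]}}

```text
time: 8.3
tool_pos: [0.5182, 0.0413, 0.0491]
ee_rot: [-0.044, 0.727, 0.684, 0.044]
ft_force: [-0.4, -1.2, -0.3]
finger_gap: -0.0
```

```bash
python3 - <<'E'
from h import *
show()
E
```

```text
t 8.3 tcp_b mm [-30.2 147.8  49.1] e 82.9 F [-0.4 -1.2 -0.3] gap -0.0 q [-0.    0.47  2.    0.2   0.68 -0.1 ]
```

Request:
{"method": "carry_out", "body": {"commands": [{"translation":[0,0,0.004],"twist":[0,0,0]},{"translation":[0,0,0.008],"twist":[0,0,0]},{"translation":[0,0,0.01],"twist":[0,0,0]},{"translation":[0,0,0.01],"twist":[0,0,0]}]}}

```text
time: 8.8
tool_pos: [0.5185, 0.0416, 0.0474]
ee_rot: [-0.044, 0.726, 0.684, 0.044]
ft_force: [-2.9, -2.8, 12.3]
finger_gap: 0.0001
```

```bash
python3 - <<'E'
from h import *
show()
cv2.imwrite('pics/s10.png',viewer.read_camera('scene')[80:340,0:320].repeat(2,0).repeat(2,1))
E
```

```text
t 8.8 tcp_b mm [-30.  148.1  47.4] e 82.9 F [-2.9 -2.8 12.3] gap 0.0 q [-0.    0.47  2.    0.2   0.67 -0.1 ]
```

View pics/s10.png

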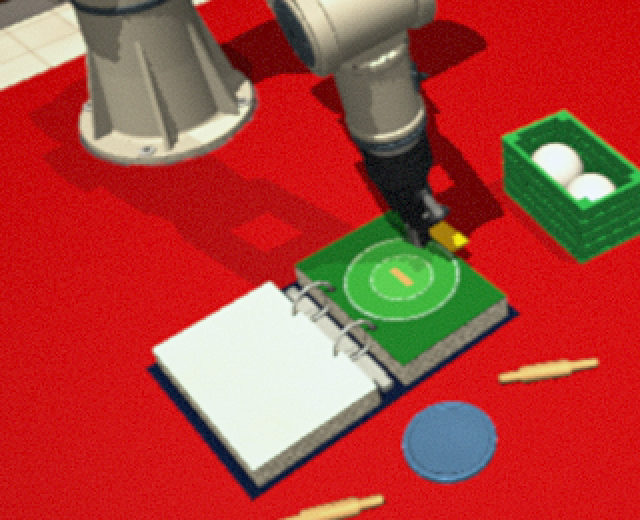

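The board is flat with 12 N of press, and its green face is seated on the left block. I withdraw straight back along the tool, away from the board.

Request:
{"method": "carry_out", "body": {"commands": [{"translation":[0,0,-0.03],"twist":[0,0,0]},{"translation":[0,0,-0.12],"twist":[0,0,0]},{"translation":[0,0,-0.3],"twist":[0,0,0]},{"translation":[0,0,-0.5],"twist":[0,0,0]},{"translation":[0,0,-0.7],"twist":[0,0,0]}]}}

```text
time: 9.48
tool_pos: [0.5175, 0.0197, 0.223]
ee_rot: [-0.044, 0.726, 0.684, 0.044]
ft_force: [0.2, -0.2, -0.0]
finger_gap: -0.0002
```

Request:
{"method": "carry_out", "body": {"commands": [{"translation":[-0.2,0,-0.1],"twist":[0,0,0]},{"translation":[-0.4,0,-0.15],"twist":[0,0,0]},{"translation":[-0.6,0,-0.15],"twist":[0,0,0]},{"translation":[-0.8,0,-0.15],"twist":[0,0,0]},{"translation":[-0.8,0,-0.15],"twist":[0,0,0]}]}}

```text
time: 10.1
tool_pos: [0.505, -0.1858, 0.2351]
ee_rot: [-0.044, 0.728, 0.683, 0.044]
ft_force: [0.5, 1.0, -0.2]
finger_gap: -0.0001
```

```bash
python3 - <<'E'
from h import *
show()
im=viewer.read_camera('scene');cv2.imwrite('pics/s11.png',im)
t=viewer.read_camera('top');cv2.imwrite('pics/t11.png',t)
s=viewer.camera_params('scene')
hsv=cv2.cvtColor(im,cv2.COLOR_BGR2HSV);H,S,V=cv2.split(hsv)
y=big((H>20)&(H<35)&(S>150)&(V>120)&(np.arange(512)[None]>150)&(np.arange(384)[:,None]>100)&(np.arange(512)[None]<350))
print(cv2.minAreaRect(y))
for th in (180,178,175,170):
    a=np.radians(th);P=[ORG+RB.apply([x,-r*np.cos(a),.034+r*np.sin(a)]) for x,r in ((.005,.192),(-.065,.192),(-.065,.165),(.005,.165),(.105,.165),(-.105,.165))]
    print(th,proj(s,P).round(1).tolist(),proj(s,P)[:4].mean(0))
a0=cv2.imread('pics/scene0.png');d=cv2.absdiff(a0,im).max(2);print('bystander diff',[(d[140:210,245:330]>60).sum(),(d[255:350,190:310]>60).sum(),(d[320:350,130:195]>60).sum()])
E
```

```text
t 10.1 tcp_b mm [-29.3 -79.6 235.1] e 82.9 F [ 0.5  1.  -0.2] gap -0.0 q [-0.43  0.25  1.8   0.13  1.14 -0.42]
((220.08079528808594, 195.3961639404297), (26.048622131347656, 9.647637367248535), 37.87498474121094)
180 [[233.9, 200.0], [215.8, 186.1], [207.2, 191.1], [225.3, 205.4], [253.2, 227.5], [197.5, 183.4]] [220.54903168 195.63259658]
178 [[233.7, 198.0], [215.5, 184.1], [207.0, 189.4], [225.1, 203.7], [253.1, 225.8], [197.2, 181.7]] [220.31785465 193.78561752]
175 [[233.3, 195.1], [215.0, 181.2], [206.5, 186.9], [224.6, 201.2], [252.8, 223.2], [196.6, 179.2]] [219.83769136 191.07299134]
170 [[232.1, 190.4], [213.7, 176.5], [205.3, 182.9], [223.6, 197.1], [252.0, 219.3], [195.4, 175.2]] [218.67754786 186.72384856]
bystander diff [np.int64(0), np.int64(124), np.int64(1)]
```

View pics/s11.png

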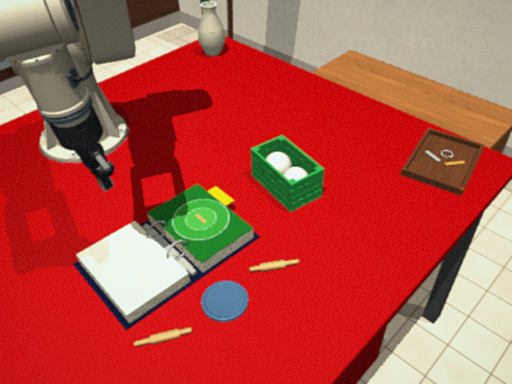

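View pics/t11.png

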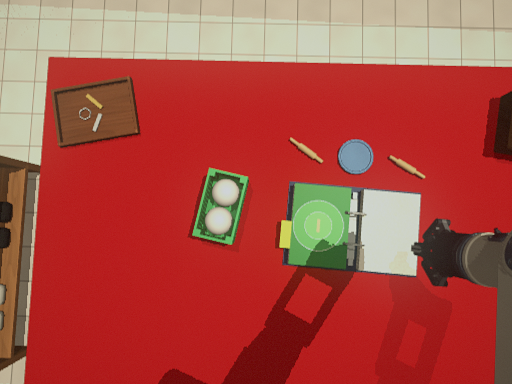

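The top and scene views show the green field on the left pages. The tab centre in the scene view is at (220.1,195.4), against (220.5,195.6) predicted for exactly flat. The hand is clear, so I hand in the job.

```bash
python3 - <<'E'
from h import *
print(bot.get_state()['joint_vel'].round(4)); print(job.close_job())
E
```

```text
[ 0.0282 -0.0072  0.0056  0.001  -0.0012  0.0018]
the job is handed in; nothing more can be done
None
```

I turned the board over and it lies flat on the left-hand pages with the green field up. The job was handed in at about 10.2 s of the 48 s allowed, and it reported no verdict.

**What I did:** I slid the shut fingertips under the overhanging tab with the tool 30° below horizontal. I pushed the board's underside along the arc over the rings, tilting the tool down as it went. I then pressed the board flat with about 12 N and withdrew upward and clear.

**Last checks:**
- **Board:** in the scene view the tab centre was at (220.1, 195.4). Exactly flat would be (220.5, 195.6), and 2° short of flat would shift it almost 2 px.
- **Binder, basket, bails and coaster:** they looked unmoved in the scene and top views. Comparing the scene pictures from before and after, the basket area had 0 changed pixels and the near bail's area had 1.
- **One disagreement:** the area with the coaster and the other bail had 124 changed pixels. I put this down to a corner of the binder's pages inside that window and did not check further; both objects looked in place.
- **Hand:** it was clear of everything, with forces around 1 N or less. The arm still had a slight residual joint speed of 0.03 rad/s at hand-in.

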